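Plug the exhaust silencer into the carton sealer's air block

ROBOT

A 6-joint arm with a two-finger parallel gripper is mounted at the origin on the work surface. World frame = base frame: x ahead of the robot, y to its left, z up, the work surface at z = 0. Lengths are in m, angles in degrees, forces in N, time in s.
With the tool pointing down it reaches from about 0.4 to 0.825 m from the base axis. Payload 7 kg.
Tool frame: the origin (TCP) lies at the very end of the fingers, on their centre line; the grasp point (between the pads) lies 19 mm behind it (ctrl.grip_point_offset is the distance from the TCP to the grasp point, in m); x points along the fingers, z is the direction in which the jaws open and shut, and the axes are right-handed (so a half turn about x gives the same grasp; the last joint's range is limited). The gripper opens to 88 mm and grips with 3 to 60 N. Pads are 19 mm wide; open, the fingers measure 130 mm over their backs; the gripper's body (78 mm by 193 mm) begins 47 mm behind the grasp point.
Start: joints at [83.486, 20.546, 0.682, 0, -70.136, -16.507], TCP at [0.264, 0.621, 0.227] pointing down, gripper open.
Joint ranges: [-176.03, 176.03], [-82.01, 121.73], [-58.28, 71.71], [-173.87, 95.51], [-174.79, -0.11], [-173.66, 173.66]. Speed limits (degrees/s): [136.94, 136.94, 172.46, 180, 180, 180].

INTERFACE

Orientations are given as [roll, pitch, yaw] about the fixed x, y, z axes, in that order (R = Rz(yaw) Ry(pitch) Rx(roll)).
In Python, from plant import get_obs, snapshot, calibration, close_job, ctrl gives the robot as it stands.
- The arm moves only by the tool move_arm, never from a script. Its argument "commands" is a list that holds one entry, the list of rows, each a list of 4 numbers: the shift along the tool's x, y, z in cm, then the turn about the tool's x in rad. In form: [[[dx, dy, dz, spin], ...]]. A call has 1 to 8 rows; each row shifts and turns the commanded pose from where the row before left it, along the tool's axes as they then stand; what a row does not reach is not made up. A row lasts 1/10 s, in which the tool goes at most 50 mm and 8.59 degrees, less where a joint would pass 70% of its speed; a pose out of reach is approached as far as the arm can. A call with a gripper value outside its range is refused whole. "jaw" is the finger opening in cm, from 0 to 8.76, set as the call begins (left out, the last holds). The fingers move at their own pace and stop on an object; the grip force is fixed at half the most. Time passes only in rows, so rows that do not move let the fingers close. It gives the time, the measured TCP pose, the force and the opening at its end, in the units of the state.
- get_obs(): the state, without advancing time (a new reading comes with each control period).
- snapshot(name): name is "side" or "top"; returns (picture, depth): 384x512x3 uint8, red, green, blue; 384x512 float32, m along the optical axis (not along the pixel's ray), 0 where there is no reading.
- calibration(name): a dict with "mtx" (3x3 intrinsics, pixels), "k1" (the pictures are not rectified: a ray, as slopes to the right and down, at radius r is drawn at 1 + k1 r^2 times it, then the intrinsics apply), "T" (4x4, takes a point from camera to world coordinates). Camera axes: x right, y up, looking along -z (the intrinsics and any distortion apply to the point x, -y, -z); pixel columns grow to the right and rows downward; lengths in m; the calibration is good to about 2 mm. A picture is of the moment at which its call begins. calibration takes no time and is no camera call.
- close_job(): hands the job in, once; it reports no verdict.
The state is a dict: "clock": time; "joint_pos": joint angles; "qvel": joint speeds; "tau": joint torques, N m; "tool_pos": TCP position; "orientation": TCP orientation; "force": force on the tool from outside, world axes, zero at the start; "moment": the same for the moment, N m; "opening": finger opening in m.
Only numpy, scipy, OpenCV 4.12 (cv2) and the standard library are available. Lean on these libraries where they do the work, as an engineer would, in place of code of your own. Each camera call takes 0.05 s, during which the arm holds its last target. There are 200 camera calls.

TASK

Take the silencer out of the grey holder and plug it into the open push-in fitting on the carton sealer's air block: press it straight down until it locks and the spring inside can no longer push it back out, but never press or pull on the fitting with more than about 15 N. Then let go of it, and leave the other things on the bench where they are.

Things in the scene. Friction and masses are not known exactly. Their poses are not given: they have to be found in the camera images.
- silencer: Small plug-in exhaust silencer, 35 to 70 g, upright in the grey holder. Origin at the lower tip of its stem, z up along its axis. Steel stem 14 mm in diameter for the lowest 48 mm, then a ribbed bronze-coloured round body, 24 mm in diameter, from 48 to 86 mm above the tip (grip it here), then a steel end disc 18 mm in diameter to 89 mm.
- stem_tip (a point): The lower tip of the stem, on its axis (the silencer's origin). The lowest 6 mm is a cone that narrows to 7 mm; a locking groove 9 mm in diameter runs round the stem from 12 to 17 mm above the tip.
- holder: Fixed block of grey plastic, 80 x 120 x 60 mm (x, y, z) with three holes in its top; the silencer's stem hangs in the middle, largest one (18 mm wide, 52 mm deep), its body resting on the block's top. Origin at the centre of the underside.
- air_block: Fixed aluminium air block, 70 x 170 x 28 mm (x, y, z), origin at the centre of the underside. In its middle stands the open push-in fitting: an upright brass tube, 30 mm in outer diameter, its mouth 78 mm above the bench, bore 16 mm. At its +y end a low capped port (43 mm high), at its -y end a low black valve coil (46 mm high).
- port (a point): Centre of the fitting's mouth, 78 mm above the bench, on the bore's axis; z up. Inside, a sprung valve, felt from 4 mm down, pushes the stem back out with 3.5 to 4.4 N unless it is locked; under a rubber lip, three sprung catches snap into the stem's groove. Once locked, the stem cannot be pulled up: a gentle pull of a few newtons shows it. Forces above 15 N can damage it, above 26 N surely.
- lock_depth (a point): A point in the bore 20 mm below the mouth: the shallowest that the stem tip lies when locked. The hidden catches sit up to 22 mm deeper (tip locked 20 to 42 mm down), different each time: only feel tells. Passing them adds 1 to 4 N to the valve's push. Up to 2 mm after they drop into the groove comes a rigid stop, where the force climbs 5 to 10 N per mm: that stop means locked.
- tape_roll: Bystander: cardboard-coloured roll of packing tape, 90 mm across, 48 mm high. Origin at the centre of its underside.
- date_box: Bystander: closed yellow and brown carton, 100 x 150 x 50 mm. Origin at the centre of its underside.
- screwdriver: Bystander: screwdriver lying on the bench.
- mug: Bystander: steel mug, 74 mm across, 85 mm high. Origin at the centre of its underside.
Things that resemble listed ones, but are neither listed nor needed, are in the scene too. Of the things that look like the silencer, the middle-sized one is meant.

How it is judged (in metres and radians):
On the way, in this order (a step that is already met when the one before it is completed fails the run):
1. the silencer is lifted clear out of the holder (z of stem_tip in the frame of holder above 0.064 m), for 0.1 s.
2. its stem is in the mouth of the fitting (z of stem_tip in the frame of port below -0.005 m and horizontal distance between stem_tip and port below 0.004 m), for 0.1 s.
At the end, for the whole second after the job is handed in: The silencer stands in the fitting, locked: released and at rest (under 20 mm/s), its stem tip still more than 19 mm below the mouth (an unlocked stem is pushed back up to about 4 mm), within 4 mm of the bore's axis, tilted less than 7 degrees (z of stem_tip in the frame of port below -0.019 m and horizontal distance between stem_tip and port below 0.004 m and angle between silencer's own z axis and vertical below 0.12 rad and linear speed of silencer below 0.02 m/s); the robot touches nothing.
It fails at once if the contact forces between the silencer and the air block (with the parts inside its fitting) add up to more than 26 N (contact force between silencer and air_block above 26 N).
It fails at once if a bystander is moved more than 30 mm (distance of any of tape_roll, date_box, screwdriver, mug from where it was at the start of the episode above 0.03 m).
It also fails if it takes over 67 s, if anything falls off the work surface, if the arm or the gripper's body presses on something with over 40 N, if the wrist force passes 120 N, or if a joint passes its speed limit or range.

## Working session

There is one attempt and no reset: what is moved stays moved. The work goes in short steps, Python scripts to look and compute and a tool call to move; the robot and the scene stay as the last step left them, time stands still between calls to the robot, and variables do not carry over. Pictures are saved under pics/ and viewed, about 8 in all and at most 12, crops included, and the job is handed in when it is done.

Besides the shell and the picture viewer there is one more tool, called by a JSON object that holds its "name" and its "arguments", one argument or row to a line. move_arm: Moves the arm, as the interface text tells. Its arguments: {"type":"object","properties":{"commands":{"type":"array"},"jaw":{"type":"number"}},"required":["commands"]}

```bash
mkdir -p pics; cat > h.py <<'E'
import numpy as np,cv2
from plant import get_obs,snapshot,calibration,close_job,ctrl
def ray(c,px):
    K=np.array(c["mtx"]);T=np.array(c["T"]);d=[(px[0]-K[0,2])/K[0,0],(px[1]-K[1,2])/K[1,1]]
    d=np.array(d);u=d.copy()
    for _ in range(20): u=d/(1+c["k1"]*(u@u))
    return T[:3,3],T[:3,:3]@np.array([u[0],-u[1],-1.0])
def onplane(c,px,z):
    o,d=ray(c,px);return o+d*(z-o[2])/d[2]
def cloud(name,depth):
    c=calibration(name);K=np.array(c["mtx"]);T=np.array(c["T"])
    v,u=np.mgrid[:depth.shape[0],:depth.shape[1]]
    d=np.stack([(u-K[0,2])/K[0,0],(v-K[1,2])/K[1,1]],-1);w=d.copy()
    for _ in range(20): w=d/(1+c["k1"]*(w**2).sum(-1,keepdims=True))
    p=np.stack([w[...,0]*depth,-w[...,1]*depth,-depth],-1)
    P=p@T[:3,:3].T+T[:3,3];P[depth<=0]=np.nan
    return P
E
python3 - <<'E'
from h import *
o=get_obs();print(o,ctrl.grip_point_offset)
for n in("top","side"):
    p,d=snapshot(n);np.savez("s_"+n,p=p,d=d);cv2.imwrite(f"pics/{n}0.png",p[...,::-1]);c=calibration(n);print(n,c)
E
```

```text
{'clock': 0.0, 'joint_pos': array([ 8.34852631e+01,  2.05919337e+01,  6.32340663e-01, -2.01506500e-02,
       -7.01343755e+01, -1.65056242e+01]), 'qvel': array([ 0.02790566, -0.03071107, -0.02561981, -0.06469755, -0.10502992,
       -0.01136795]), 'tau': array([ 1.37873467e-04, -5.82716703e+01,  2.93067563e+01,  6.99720472e+00,
        7.19439398e-03, -1.55749526e-04]), 'tool_pos': array([0.26381089, 0.62077571, 0.22560607]), 'orientation': array([   5.10992182,   89.90414052, -107.91730237]), 'force': array([ 0.41771367, -0.06993382, -0.62795542]), 'moment': array([ 0.0127669 ,  0.02492313, -0.009162  ]), 'opening': 0.08778725561466792} 0.0188
top {'mtx': array([[445.93979948,   0.        , 255.05836495],
       [  0.        , 445.93979948, 189.31683154],
       [  0.        ,   0.        ,   1.        ]]), 'k1': 0.029701538249063637, 'T': array([[ 0.01379123,  0.99891438, -0.04449559,  0.51916736],
       [-0.99988757,  0.01403931,  0.00526755,  0.11781154],
       [ 0.00588652,  0.04441794,  0.99899569,  1.04288053],
       [ 0.        ,  0.        ,  0.        ,  1.        ]])}
side {'mtx': array([[425.7307    ,   0.        , 251.47597109],
       [  0.        , 425.7307    , 193.18780915],
       [  0.        ,   0.        ,   1.        ]]), 'k1': -0.10694756842347503, 'T': array([[-0.97430135,  0.15049675, -0.1675936 ,  0.44321263],
       [-0.22495604, -0.61221843,  0.75801278,  0.76629871],
       [ 0.01147457,  0.77623406,  0.6303404 ,  0.63869143],
       [ 0.        ,  0.        ,  0.        ,  1.        ]])}
```

View pics/top0.png

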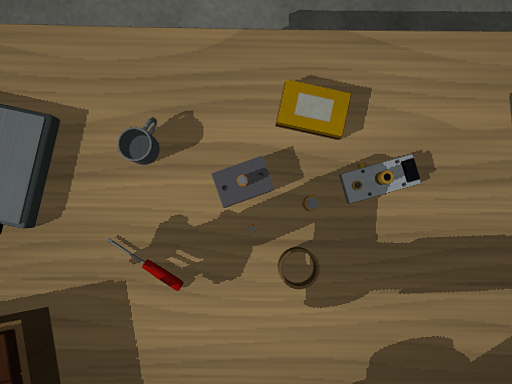

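View pics/side0.png

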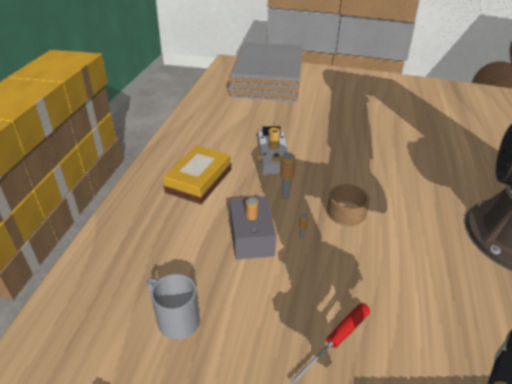

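The top view shows the holder with the silencer at about (242,181), the air block's brass fitting at (387,177), a large lookalike at (312,203) and a small one at (252,228). The side view agrees: silencer (252,208), fitting (275,135), large lookalike (288,170).

```bash
python3 - <<'E'
from h import *
s=np.load("s_top.npz");p,d=s["p"],s["d"];c=calibration("top");P=cloud("top",d)
def blob(u,v,r,zlo,zhi):
    m=np.zeros(d.shape,bool);m[v-r:v+r+1,u-r:u+r+1]=1
    m&=(P[...,2]>zlo)&(P[...,2]<zhi)
    q=P[m];vv,uu=np.nonzero(m);(cc,rr)=cv2.minEnclosingCircle(np.stack([uu,vv],1).astype(np.float32))
    print(u,v,m.sum(),"mean",q.mean(0).round(4),"med z",np.median(q[:,2]).round(4),"circ",cc,rr,"pix",uu.mean(),vv.mean())
    return uu.mean(),vv.mean(),cc
a=blob(242,181,14,.08,.13);print("sil",onplane(c,a[:2],.101),onplane(c,a[2],.101))
a=blob(387,177,14,.066,.1);print("port",onplane(c,a[:2],.078),onplane(c,a[2],.078))
a=blob(312,203,14,.05,.3);print("large",onplane(c,a[:2],.1))
a=blob(252,228,10,.015,.3)
# holder & block orientation from depth
for n,(u,v,r,lo,hi) in dict(holder=(242,181,36,.05,.07),block=(381,178,45,.018,.06)).items():
    m=np.zeros(d.shape,bool);m[v-r:v+r+1,u-r:u+r+1]=1;m&=(P[...,2]>lo)&(P[...,2]<hi)
    n_,l,st,_=cv2.connectedComponentsWithStats(m.astype(np.uint8));k=1+np.argmax(st[1:,4]);m=l==k
    print(n,cv2.minAreaRect(P[m][:,:2].astype(np.float32)),np.median(P[m][:,2]))
A=cv2.resize(p[150:215,205:285],None,fx=5,fy=5,interpolation=3);B=cv2.resize(p[150:215,340:420],None,fx=5,fy=5,interpolation=3)
cv2.imwrite("pics/c1.png",np.hstack([A,B])[...,::-1])
# side view: silencer & port
s=np.load("s_side.npz");q=s["p"];
cv2.imwrite("pics/c2.png",cv2.resize(q[115:265,220:330],None,fx=4,fy=4,interpolation=3)[...,::-1])
E
```

```text
242 181 106 mean [0.58   0.1394 0.0985] med z 0.0991 circ (242.5, 180.5) 5.700977325439453 pix 242.66981132075472 180.28301886792454
sil [0.57988087 0.13931775 0.101     ] [0.57941589 0.13967002 0.101     ]
387 177 159 mean [ 0.5932 -0.1722  0.0759] med z 0.0763 circ (386.3214416503906, 177.0) 7.321516990661621 pix 386.44025157232704 176.9182389937107
port [ 0.59303212 -0.17154851  0.078     ] [ 0.59285104 -0.17129219  0.078     ]
312 203 220 mean [ 0.5332 -0.0038  0.1139] med z 0.1178 circ (310.77069091796875, 203.03382873535156) 8.770833969116211 pix 310.92727272727274 203.21363636363637
large [ 0.53341825 -0.00566736  0.1       ]
252 228 57 mean [0.4779 0.119  0.0636] med z 0.0644 circ (251.6999969482422, 228.0) 4.20604944229126 pix 251.6140350877193 228.03508771929825
holder ((0.5806845426559448, 0.13979461789131165), (0.08005169034004211, 0.12020578235387802), 20.553586959838867) 0.06005440386857841
block ((0.5989886522293091, -0.17123359441757202), (0.08138050138950348, 0.1687023788690567), 16.51584243774414) 0.028497061599487505
```

View pics/c1.png

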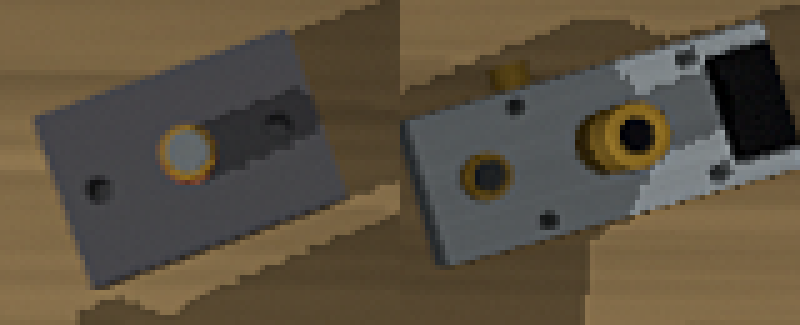

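View pics/c2.png

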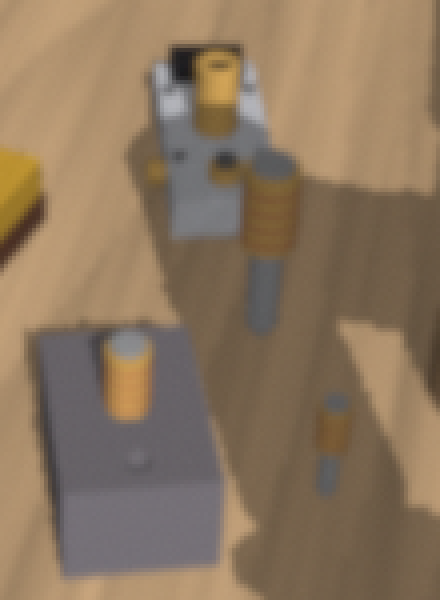

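The crops put the silencer's disc centre at about (242.2,180.2) and the bore centre at (387.0,176.6), top-view pixels.

```bash
cat >> h.py <<'E'
from scipy.spatial.transform import Rotation as Ro
def to(p):
    o=get_obs();R=Ro.from_euler("xyz",o["orientation"],degrees=True).as_matrix()
    print(o["clock"],"tcp",o["tool_pos"].round(4),"F",o["force"].round(2),"open",o["opening"].round(4),"j6",o["joint_pos"].round(1))
    print("tool cm",(R.T@(np.array(p)-o["tool_pos"])*100).round(2));return R
E
python3 - <<'E'
from h import *
c=calibration("top")
print("sil",onplane(c,(242.3,180.3),.101),"port",onplane(c,(387,176.6),.078))
print(to([.5797,.1394,.15]).round(4))
to([.5797,.1394,.066])
E
```

```text
sil [0.57983376 0.1400994  0.101     ] port [ 0.59373982 -0.17275632  0.078     ]Traceback (most recent call last):
  File "<stdin>", line 4, in <module>
  File "h.py", line 21, in to
    print(o["clock"],"tcp",o["tool_pos"].round(4),"F",o["force"].round(2),"open",o["opening"].round(4),"j6",o["joint_pos"].round(1))
                                                                                 ^^^^^^^^^^^^^^^^^^
AttributeError: 'float' object has no attribute 'round'
```

```bash
sed -i 's/o\["opening"\].round(4)/round(o["opening"],4)/' h.py
python3 - <<'E'
from h import *
print(to([.5797,.1396,.15]).round(4))
E
```

```text
0.1 tcp [0.2638 0.6208 0.2257] F [ 0.01 -0.9   0.03] open 0.0876 j6 [ 83.5  20.6   0.6  -0.  -70.1 -16.5]
tool cm [ 7.63 47.89 31.92]
[[-5.000e-04  9.203e-01 -3.912e-01]
 [-1.400e-03 -3.912e-01 -9.203e-01]
 [-1.000e+00  1.000e-04  1.500e-03]]
```

{"name": "move_arm", "arguments": {
  "commands": [
    [[0, 4, 2.66, 0], [0, 4, 2.66, 0], [0, 4, 2.66, 0], [0, 4, 2.66, 0], [0, 4, 2.66, 0], [0, 4, 2.66, 0], [0, 4, 2.66, 0], [0, 4, 2.66, 0]]
  ],
  "jaw": 6
}}

```text
clock: 0.9
tool_pos: [0.4758, 0.2984, 0.2265]
orientation: [-39.7, 90.0, -152.7]
force: [0.4, 1.2, -0.4]
opening: 0.0601
```

{"name": "move_arm", "arguments": {
  "commands": [
    [[0, 4, 2.66, 0], [0, 4, 2.66, 0], [0, 4, 2.66, 0], [0, 3.9, 2.66, 0], [0, 0, 0, 0], [0, 0, 0, 0], [0, 0, 0, 0]]
  ]
}}

```text
clock: 1.6
tool_pos: [0.5796, 0.1404, 0.2262]
orientation: [-56.1, 90.0, -169.2]
force: [0.3, 0.9, 0.1]
opening: 0.0601
```

```bash
python3 - <<'E'
from h import *
to([.5797,.1396,.066])
p,d=snapshot("top");P=cloud("top",d)
E
```

```text
1.6 tcp [0.5796 0.1404 0.2262] F [0.25 0.89 0.07] open 0.0601 j6 [ 32.4  13.2  -9.6  -0.  -67.2  34.6]
tool cm [16.02  0.05  0.07]
```

{"name": "move_arm", "arguments": {
  "commands": [
    [[3, 0.05, 0.07, 0], [3, 0, 0, 0], [3, 0, 0, 0], [2.5, 0, 0, 0], [2, 0, 0, 0], [1.5, 0, 0, 0], [1, 0, 0, 0], [0, 0, 0, 0]]
  ]
}}

```text
clock: 2.45
tool_pos: [0.5791, 0.1399, 0.0654]
orientation: [-39.9, 89.9, -152.9]
force: [-0.6, -0.0, -0.1]
opening: 0.0602
```

{"name": "move_arm", "arguments": {
  "commands": [
    [[0, 0, 0, 0], [0, 0, 0, 0], [0, 0, 0, 0], [0, 0, 0, 0], [0, 0, 0, 0], [0, 0, 0, 0], [0, 0, 0, 0], [0, 0, 0, 0]]
  ],
  "jaw": 0
}}

```text
clock: 3.25
tool_pos: [0.5804, 0.1393, 0.0669]
orientation: [123.0, 90.0, 10.0]
force: [-0.7, 0.1, 2.6]
opening: 0.0234
```

{"name": "move_arm", "arguments": {
  "commands": [
    [[-1, 0, 0, 0], [-2, 0, 0, 0], [-2, 0, 0, 0], [-2, 0, 0, 0], [-2, 0, 0, 0], [-2, 0, 0, 0], [-2, 0, 0, 0], [-1, 0, 0, 0]]
  ]
}}

```text
clock: 4.05
tool_pos: [0.5807, 0.1394, 0.2089]
orientation: [138.4, 89.9, 25.4]
force: [0.1, -0.1, 0.5]
opening: 0.0233
```

```bash
python3 - <<'E'
from h import *
for i in range(4): R=to([.5937,-.1727,.2])
p,d=snapshot("side");cv2.imwrite("pics/s1.png",p[...,::-1])
E
```

```text
4.05 tcp [0.5807 0.1394 0.2089] F [ 0.13 -0.06  0.54] open 0.0233 j6 [ 32.2  13.9 -11.1   0.  -64.9  34.7]
tool cm [ 0.86 13.4  28.22]
4.05 tcp [0.5807 0.1394 0.2089] F [ 0.13 -0.06  0.54] open 0.0233 j6 [ 32.2  13.9 -11.1   0.  -64.9  34.7]
tool cm [ 0.86 13.4  28.22]
4.05 tcp [0.5807 0.1394 0.2089] F [ 0.13 -0.06  0.54] open 0.0233 j6 [ 32.2  13.9 -11.1   0.  -64.9  34.7]
tool cm [ 0.86 13.4  28.22]
4.05 tcp [0.5807 0.1394 0.2089] F [ 0.13 -0.06  0.54] open 0.0233 j6 [ 32.2  13.9 -11.1   0.  -64.9  34.7]
tool cm [ 0.86 13.4  28.22]
```

View pics/s1.png

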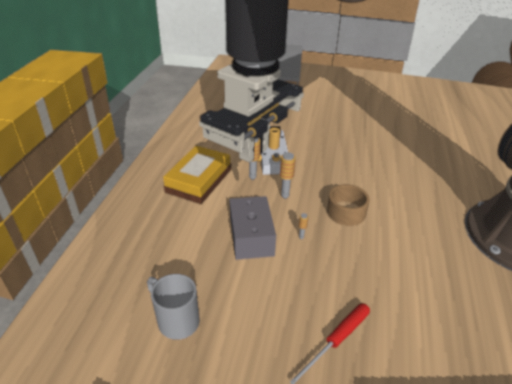

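The silencer hangs in the gripper, body at about (256,150) and tip at about (252,177), with the holder's middle hole empty. Now I carry it over the fitting.

{"name": "move_arm", "arguments": {
  "commands": [
    [[0, 1.68, 3.53, 0], [0, 1.68, 3.53, 0], [0, 1.68, 3.53, 0], [0, 1.68, 3.53, 0], [0, 1.68, 3.53, 0], [0, 1.68, 3.53, 0], [0, 1.66, 3.52, 0], [0, 1.66, 3.52, 0]]
  ]
}}

```text
clock: 4.9
tool_pos: [0.5925, -0.1743, 0.2057]
orientation: [-79.4, 89.9, 167.6]
force: [0.7, 0.2, -0.2]
opening: 0.0233
```

{"name": "move_arm", "arguments": {
  "commands": [
    [[2, 0, 0, 0], [2, 0, 0, 0], [1, 0, 0, 0], [0, 0, 0, 0], [0, 0, 0, 0]]
  ]
}}

```text
clock: 5.4
tool_pos: [0.5934, -0.1727, 0.1569]
orientation: [11.7, 90.0, -101.3]
force: [-0.1, 0.5, -0.0]
opening: 0.0235
```

```bash
python3 - <<'E'
from h import *
to([.5937,-.1727,.13])
p,d=snapshot("side");np.savez("s2",p=p,d=d);A=cv2.resize(p[60:170,215:335],None,fx=5,fy=5,interpolation=3);cv2.imwrite("pics/s2.png",A[...,::-1])
E
```

```text
5.4 tcp [ 0.5934 -0.1727  0.1569] F [-0.07  0.51 -0.  ] open 0.0235 j6 [  1.9  18.2 -12.3   0.  -59.5  65.1]
tool cm [ 2.69  0.02 -0.01]
```

View pics/s2.png

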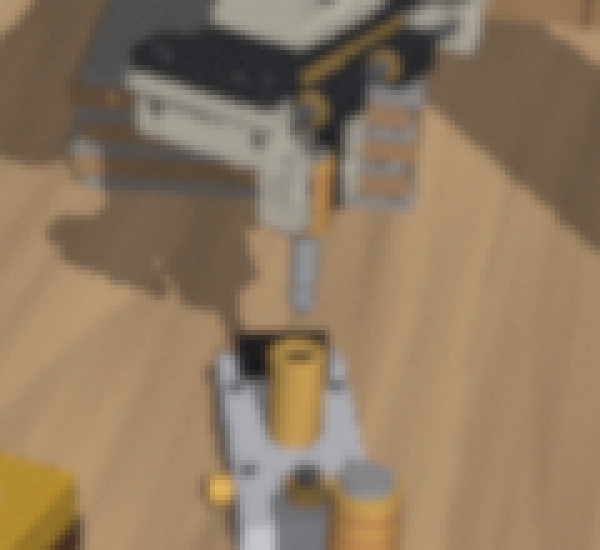

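The stem tip shows at about (275,122) and the fitting's mouth at about (274.4,130.6), nearly in line. I'll check this with numbers.

```bash
python3 - <<'E'
from h import *
c=calibration("side")
# stem by grey mask rows, mid columns; ring edges of brass tube
p=np.load("s2.npz")["p"].astype(int)
def edges(v,a,b):
    g=p[v,a:b].sum(-1);return g
for v in (110,114,118): print(v,p[v,268:284].tolist())
for v in (136,140): print(v,p[v,262:286].tolist())
print("tip",onplane(c,(275,122),.103),"mouth",onplane(c,(274.4,130.6),.078))
E
```

```text
110 [[171, 142, 107], [173, 144, 109], [175, 145, 110], [173, 143, 109], [159, 135, 109], [136, 124, 114], [132, 131, 131], [141, 142, 144], [145, 146, 148], [142, 139, 139], [144, 132, 121], [152, 130, 105], [159, 132, 101], [162, 136, 103], [163, 135, 102], [165, 137, 104]]
114 [[173, 143, 109], [176, 146, 111], [175, 145, 110], [171, 141, 110], [155, 134, 110], [135, 126, 119], [135, 134, 136], [143, 144, 147], [145, 145, 147], [143, 138, 136], [144, 128, 115], [155, 131, 104], [162, 134, 103], [162, 134, 101], [162, 135, 102], [161, 133, 101]]
118 [[176, 145, 110], [175, 145, 110], [172, 142, 108], [165, 138, 107], [148, 129, 109], [134, 127, 122], [133, 133, 135], [138, 139, 142], [138, 138, 139], [139, 131, 125], [150, 130, 110], [158, 132, 103], [160, 133, 100], [161, 132, 100], [161, 133, 101], [161, 134, 101]]
136 [[113, 115, 117], [109, 109, 112], [108, 107, 111], [99, 99, 102], [91, 91, 93], [88, 87, 85], [97, 87, 74], [120, 97, 62], [144, 113, 62], [163, 128, 69], [176, 138, 74], [187, 146, 78], [194, 151, 80], [198, 155, 82], [197, 155, 82], [191, 150, 81], [177, 139, 78], [153, 124, 87], [129, 117, 106], [120, 119, 120], [125, 123, 126], [137, 132, 131], [150, 136, 125], [157, 134, 110]]
140 [[169, 170, 175], [170, 170, 175], [169, 170, 175], [157, 157, 162], [132, 132, 136], [114, 111, 110], [113, 101, 86], [130, 105, 67], [151, 119, 65], [169, 132, 71], [180, 142, 76], [188, 148, 79], [195, 153, 82], [198, 155, 83], [195, 152, 81], [186, 145, 78], [174, 139, 85], [167, 145, 119], [168, 162, 159], [169, 168, 173], [170, 170, 176], [169, 169, 174], [169, 164, 165], [164, 152, 142]]
tip [ 0.59210643 -0.17021872  0.103     ] mouth [ 0.59247102 -0.1698855   0.078     ]
```

{"name": "move_arm", "arguments": {
  "commands": [
    [[1, 0, 0, 0], [0.8, 0, 0, 0], [0.4, 0, 0, 0], [0.2, 0, 0, 0], [0.2, 0, 0, 0], [0.2, 0, 0, 0], [0.2, 0, 0, 0], [0, 0, 0, 0]]
  ]
}}

```text
clock: 6.25
tool_pos: [0.5934, -0.1729, 0.1268]
orientation: [94.4, 90.0, -18.6]
force: [-0.0, -0.2, 2.6]
opening: 0.0233
```

Depth is about 5 mm and the spring can be felt. I continue down.

{"name": "move_arm", "arguments": {
  "commands": [
    [[0.15, 0, 0, 0], [0.15, 0, 0, 0], [0.15, 0, 0, 0], [0.15, 0, 0, 0], [0.15, 0, 0, 0], [0, 0, 0, 0]]
  ]
}}

```text
clock: 6.85
tool_pos: [0.5933, -0.1729, 0.1191]
orientation: [93.4, 90.0, -19.6]
force: [0.1, -0.2, 4.1]
opening: 0.0231
```

{"name": "move_arm", "arguments": {
  "commands": [
    [[0.1, 0, 0, 0], [0.1, 0, 0, 0], [0.1, 0, 0, 0], [0.1, 0, 0, 0], [0.1, 0, 0, 0], [0, 0, 0, 0]]
  ]
}}

```text
clock: 7.45
tool_pos: [0.5932, -0.1728, 0.1139]
orientation: [-78.2, 90.0, 168.8]
force: [1.1, 0.8, 2.5]
opening: 0.0237
```

{"name": "move_arm", "arguments": {
  "commands": [
    [[0.05, 0, 0, 0], [0.05, 0, 0, 0], [0, 0, 0, 0]]
  ]
}}

```text
clock: 7.75
tool_pos: [0.5932, -0.1728, 0.113]
orientation: [124.6, 90.0, 11.6]
force: [0.8, -0.5, 2.9]
opening: 0.0233
```

{"name": "move_arm", "arguments": {
  "commands": [
    [[0.05, 0, 0, 0], [0.05, 0, 0, 0], [0, 0, 0, 0]]
  ]
}}

```text
clock: 8.05
tool_pos: [0.5932, -0.1728, 0.112]
orientation: [141.8, 90.0, 28.8]
force: [0.2, 0.8, 4.0]
opening: 0.0232
```

{"name": "move_arm", "arguments": {
  "commands": [
    [[0.05, 0, 0, 0], [0.05, 0, 0, 0], [0, 0, 0, 0]]
  ]
}}

```text
clock: 8.35
tool_pos: [0.5932, -0.1728, 0.111]
orientation: [-152.6, 90.0, 94.4]
force: [1.8, 0.4, 3.7]
opening: 0.0232
```

{"name": "move_arm", "arguments": {
  "commands": [
    [[0.05, 0, 0, 0], [0.05, 0, 0, 0], [0, 0, 0, 0]]
  ]
}}

```text
clock: 8.65
tool_pos: [0.5931, -0.1728, 0.1099]
orientation: [-101.3, 90.0, 145.7]
force: [0.4, 0.2, 3.9]
opening: 0.0232
```

{"name": "move_arm", "arguments": {
  "commands": [
    [[0.05, 0, 0, 0], [0.05, 0, 0, 0], [0, 0, 0, 0]]
  ]
}}

```text
clock: 8.95
tool_pos: [0.5931, -0.1728, 0.109]
orientation: [-89.1, 90.0, 157.9]
force: [0.9, -0.1, 2.7]
opening: 0.0232
```

{"name": "move_arm", "arguments": {
  "commands": [
    [[0.05, 0, 0, 0], [0.05, 0, 0, 0], [0, 0, 0, 0]]
  ]
}}

```text
clock: 9.25
tool_pos: [0.5933, -0.1729, 0.1084]
orientation: [87.2, 90.0, -25.8]
force: [-1.3, 0.5, 5.5]
opening: 0.0232
```

{"name": "move_arm", "arguments": {
  "commands": [
    [[0.05, 0, 0, 0], [0, 0, 0, 0]]
  ]
}}

```text
clock: 9.45
tool_pos: [0.5934, -0.173, 0.1083]
orientation: [88.6, 90.0, -24.4]
force: [-0.4, 1.0, 9.0]
opening: 0.0235
```

{"name": "move_arm", "arguments": {
  "commands": [
    [[0.03, 0, 0, 0], [0, 0, 0, 0]]
  ]
}}

```text
clock: 9.65
tool_pos: [0.5934, -0.173, 0.1082]
orientation: [86.2, 89.9, -26.7]
force: [-0.2, 1.4, 9.5]
opening: 0.0233
```

```bash
python3 - <<'E'
from h import *
for i in range(4): to([.5937,-.1727,.1083]);snapshot("top")
E
```

```text
9.65 tcp [ 0.5934 -0.173   0.1082] F [-0.22  1.42  9.46] open 0.0233 j6 [  1.8  20.8 -15.5   0.  -53.6  65.1]
tool cm [-0.01  0.01 -0.04]
9.7 tcp [ 0.5934 -0.173   0.1082] F [-1.28  0.18  9.8 ] open 0.0233 j6 [  1.8  20.8 -15.5   0.  -53.6  65.1]
tool cm [-0.01  0.01 -0.03]
9.75 tcp [ 0.5935 -0.173   0.1082] F [-1.63  1.39 10.46] open 0.0232 j6 [  1.8  20.8 -15.5   0.  -53.6  65.1]
tool cm [-0.01  0.01 -0.04]
9.8 tcp [ 0.5934 -0.173   0.1082] F [-0.91 -0.02  9.21] open 0.0235 j6 [  1.8  20.8 -15.5   0.  -53.6  65.1]
tool cm [-0.01  0.01 -0.04]
```

{"name": "move_arm", "arguments": {
  "commands": [
    [[0.03, 0, 0, 0], [0, 0, 0, 0], [0, 0, 0, 0]]
  ]
}}

```text
clock: 10.15
tool_pos: [0.5935, -0.173, 0.1082]
orientation: [91.4, 89.9, -21.6]
force: [-1.7, 0.7, 10.6]
opening: 0.0232
```

About 10.5 N with no further travel, so this looks like the stop. Now a gentle pull to test the lock.

{"name": "move_arm", "arguments": {
  "commands": [
    [[-0.05, 0, 0, 0], [-0.05, 0, 0, 0], [-0.05, 0, 0, 0], [-0.05, 0, 0, 0], [0, 0, 0, 0]]
  ]
}}

```text
clock: 10.65
tool_pos: [0.5932, -0.1728, 0.1089]
orientation: [-70.6, 90.0, 176.4]
force: [0.7, -0.2, 3.2]
opening: 0.0232
```

{"name": "move_arm", "arguments": {
  "commands": [
    [[-0.05, 0, 0, 0], [-0.05, 0, 0, 0], [0, 0, 0, 0]]
  ]
}}

```text
clock: 10.95
tool_pos: [0.5932, -0.1729, 0.11]
orientation: [-0.6, 90.0, -113.6]
force: [0.9, 0.6, 2.3]
opening: 0.0234
```

{"name": "move_arm", "arguments": {
  "commands": [
    [[-0.05, 0, 0, 0], [-0.05, 0, 0, 0], [0, 0, 0, 0]]
  ]
}}

```text
clock: 11.25
tool_pos: [0.593, -0.1728, 0.1105]
orientation: [-91.7, 90.0, 155.3]
force: [1.5, -0.7, -0.9]
opening: 0.0236
```

{"name": "move_arm", "arguments": {
  "commands": [
    [[-0.05, 0, 0, 0], [0, 0, 0, 0], [0, 0, 0, 0]]
  ]
}}

```text
clock: 11.55
tool_pos: [0.5928, -0.1727, 0.1107]
orientation: [-86.2, 89.9, 160.8]
force: [2.8, -0.1, -6.7]
opening: 0.0237
```

It resists a pull of about 7 N, so it is locked. I relax the pull, open and withdraw.

{"name": "move_arm", "arguments": {
  "commands": [
    [[0.1, 0, 0, 0], [0, 0, 0, 0], [0, 0, 0, 0]]
  ]
}}

```text
clock: 11.85
tool_pos: [0.593, -0.1729, 0.1106]
orientation: [-59.6, 90.0, -172.6]
force: [1.8, 0.3, -3.4]
opening: 0.0232
```

{"name": "move_arm", "arguments": {
  "commands": [
    [[0, 0, 0, 0], [0, 0, 0, 0], [0, 0, 0, 0], [0, 0, 0, 0], [0, 0, 0, 0], [0, 0, 0, 0]]
  ],
  "jaw": 6
}}

```text
clock: 12.45
tool_pos: [0.5931, -0.1729, 0.1105]
orientation: [-54.4, 90.0, -167.5]
force: [-0.2, -0.9, 0.6]
opening: 0.0591
```

{"name": "move_arm", "arguments": {
  "commands": [
    [[-1, 0, 0, 0], [-3, 0, 0, 0], [-3, 0, 0, 0], [-3, 0, 0, 0], [-3, 0, 0, 0], [-2, 0, 0, 0], [0, 0, 0, 0], [0, 0, 0, 0]]
  ]
}}

```text
clock: 13.25
tool_pos: [0.5932, -0.1728, 0.2614]
orientation: [121.3, 89.9, 8.3]
force: [-0.3, -0.5, 0.2]
opening: 0.0599
```

```bash
python3 - <<'E'
from h import *
to([.5932,-.1728,.26])
p,d=snapshot("side");A=cv2.resize(p[60:270,170:370],None,fx=3,fy=3,interpolation=3);cv2.imwrite("pics/s3.png",A[:600,:,::-1])
P=cloud("side",d)[95:140,262:292].reshape(-1,3);m=(np.hypot(P[:,0]-.593,P[:,1]+.172)<.02);print("top of silencer z",np.nanpercentile(P[m,2],[90,97,99,100]))
E
```

```text
13.25 tcp [ 0.5932 -0.1728  0.2614] F [-0.34 -0.51  0.19] open 0.0599 j6 [  1.8  14.   -3.9  -0.  -71.9  65.1]
tool cm [0.14 0.   0.  ]
top of silencer z [0.14174624 0.14466851 0.14541912 0.14604813]
```

View pics/s3.png

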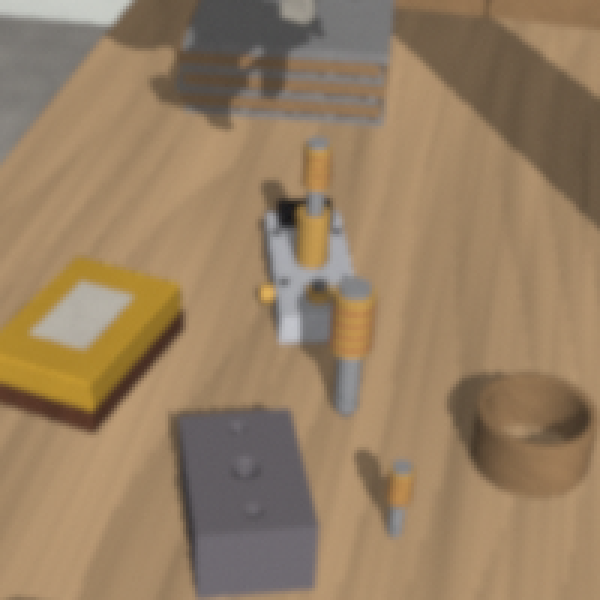

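The silencer stands upright in the fitting at crop (316,175). Its top is at z ≈ 0.1455, so the tip is about 21.5 mm below the mouth, and it stayed there after release. The bystanders in view haven't moved.

```bash
python3 -c "
from h import *
print(close_job())"
```

```text
the job is handed in; nothing more can be done
None
```

The silencer is locked in the open push-in fitting, released and standing upright. I handed the job in at about 13 s on the robot's clock.

- **Pressing in:** I lifted it out of the holder, lined it up over the fitting and pressed it down in small steps. The force reached a stop at about 10.5 N, with the tip about 24 mm below the mouth.
- **Lock test:** on a gentle pull it came up about 2 mm, then held against about 7 N. All readings stayed under 15 N, but they carry about 1 N of noise and were taken only at the end of each move.
- **After release:** depth from the side camera puts the tip about 21.5 mm below the mouth, against the 19 mm needed. An unlocked stem would have been pushed back to about 4 mm.
- **Bystanders:** in the last picture the tape roll and date box look unmoved. The mug and screwdriver were outside that picture, but the arm never came close to them after passing high above at the start.

No check failed or disagreed.

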